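# Lock the control box cover with the blade key

### The arm

A 7-joint arm with a two-finger parallel gripper is mounted at the origin on the work surface; the furniture and walls round the work are solid. World frame = base frame: x ahead of the robot, y to its left, z up, the work surface at z = 0. Lengths are in m, angles in rad, forces in N, time in s.
With the tool pointing down it reaches from about 0.425 to 0.95 m from the base axis. Payload 4.7 kg.
Tool frame: the origin (TCP) lies between the finger pads; the fingertips stand 14 mm ahead of it and the grasp point (between the pads) lies 5 mm behind it; z points along the fingers, y is the line along which they close (so a half turn about z gives the same grasp; the last joint's range is limited). The gripper opens to 87 mm and grips with 3 to 60 N. Pads are 19 mm wide; open, the fingers measure 117 mm over their backs; the gripper's body (75 mm by 190 mm) begins 51 mm behind the grasp point.
Start: joints at [-0.029, 0.469, -0.049, 1.532, 0.024, 1.141, -0.082], TCP at [0.675, 0, 0.237] pointing down, gripper open.
Joint ranges: [-2.59, 2.59], [-0.33, 1.99], [-1.39, 1.29], [0.1, 2.45], [-1.04, 4.18], [0.21, 1.99], [-2.66, 2.66]. Speed limits (rad/s): [2.57, 2.57, 3.14, 3.14, 3.14, 3.14, 3.14].

### API

Orientations are given as a rotation vector (axis times angle).
In Python, from workcell import robot gives the robot as it stands.
- The arm moves only by the tool servo_tool, never from a script. Its argument "rows" is a list of rows, each a list of 4 numbers: the shift along the tool's x, y, z in cm, then the turn about the tool's z in degrees. In form: [[dx, dy, dz, turn], ...]. A call has exactly 5 rows; each row shifts and turns the commanded pose from where the row before left it, along the tool's axes as they then stand; what a row does not reach is not made up. A row lasts 1/12 s, in which the tool goes at most 41.7 mm and 7.16 degrees, less where a joint would pass 70% of its speed; a pose out of reach is approached as far as the arm can. A call with a gripper value outside its range is refused whole. "grip" is the opening, from -1 (shut) to 1 (fully open), set as the call begins (left out, the last holds). The fingers move at their own pace and stop on an object; "force" is the grip in N (left out, the last holds). Time passes only in rows, so rows that do not move let the fingers close, or fill a call up. It gives the time, the measured TCP pose, the force, the opening and the grip force at its end, in the units of the state.
- robot.sense(): the state, without advancing time (a new reading comes with each control period).
- robot.capture(name): name is "scene" or "side" or "wrist"; returns a dict with "img" (480x640x3 uint8, red, green, blue), "camera_matrix" (3x3 intrinsics, pixels), "xyz" and "orientation" of the camera in the world; the wrist camera has in their place "hand_eye" (4x4, takes a point from camera to tool coordinates, whose origin is the TCP and whose axes are the flange's). Camera axes: x right, y down, z forward; pixel columns grow to the right and rows downward; lengths in m; the calibration is good to about 2 mm. A picture is of the moment at which its call begins: read the wrist's pose just before it. There is no depth.
- robot.job_done(): hands the job in; it is judged then, once.
The state is a dict: "time_s": time; "joint_pos": joint angles; "joint_vel": joint speeds; "effort": joint torques, N m; "ee_pos": TCP position; "eef_rot": TCP orientation; "ft_force": force on the tool from outside, world axes, zero at the start; "torque": the same for the moment, N m; "opening": finger opening in m; "grasp_force": force on a finger pad.
Only numpy, scipy, OpenCV 4.12 (cv2) and the standard library are available. Lean on these libraries where they do the work, as an engineer would, in place of code of your own. Each camera call takes 0.05 s, during which the arm holds its last target. There are 200 camera calls.

### The job

One of the two cam locks on the control box cover is still open: its slot lies across the pair of raised marks on its rim instead of in line with them. Take the flat-handled blade key from its stand, set it into that slot, turn it a quarter turn clockwise (seen from above) until the lock comes to its stop with the slot in line with the marks, and leave the key standing fully home in the lock.

Things in the scene. Friction and masses are not known exactly. Their poses are not given: they have to be found in the camera images.
- blade_key: Steel key upright in a 45 mm high black stand. Origin: centre of blade's lower end, z up. Blade 24 mm in x, 5 in y, z 0 to 22; collar dia 36, z 22 to 27, rests on stand top, blade loose in hole; flat handle 44 in x, 14 thick in y, z 27 to 67: grip across y. Lift 25 mm to free. Half a turn makes no difference. 0.08 to 0.17 kg. The round-knob key in the other stand is the wrong one.
- open_lock: Dark round rim (dia 68 mm, opening 45, 4 high) of the open lock, fixed; one of two alike, 124 mm apart, on a grey box's cover (124 x 230 mm); either may be the open one. Origin: on the lock's axis at the cover's top, 50 mm above the table; z up. Two light raised marks at its +y and -y.
- slot (a point): Centre of the slot in the steel rotor inside open_lock, at the rotor's flat face, 3 mm above open_lock's origin; its x axis lies along the slot. Slot 28 x 7.5 mm, flared to 40 x 19.5 mm over its top 6 mm, deeper than the blade. Key fully home: collar on the rotor face, key origin 22 mm below this point. The blade has about 6 degrees of turning play either way.
- cam (a joint): Angle of the rotor about open_lock's z: 0 = open, slot along open_lock's x; grows clockwise seen from above; 1.571 rad = against its stop, slot along open_lock's y, in line with the marks. Starts at 0 to 0.17, turns with light friction (0.06 N m), stays where left. Because of the play the key must turn about 6 degrees further than the rotor.
Mind the look-alikes: they are no part of the job. What is shaped like the blade_key but turquoise is not meant.

How it is judged:
On the way:
1. the blade is in the open lock's slot, before the lock has been turned halfway (z of blade_key in the frame of open_lock below -0.009 m and horizontal distance between blade_key and open_lock below 0.01 m and value of joint cam below 0.7 rad), for 0.1 s.
At the end, for the whole second after the job is handed in: The cam lock is turned to within 15 degrees of its stop (over 1.31 rad), and the key stands at rest in its slot: blade end at least 12 mm below the cover's top, within 10 mm of the lock's axis, tilted less than 14 degrees, released (value of joint cam above 1.31 rad and z of blade_key in the frame of open_lock below -0.012 m and horizontal distance between blade_key and open_lock below 0.01 m and angle between blade_key's own z axis and vertical below 0.25 rad and linear speed of blade_key below 0.03 m/s); the robot touches nothing.
It also fails if it takes over 45 s, if anything falls off the work surface, if the arm or the gripper's body presses on something with over 40 N, if the wrist force passes 120 N, or if a joint passes its speed limit or range.

## Working session

There is one attempt and no reset: what is moved stays moved. The work goes in short steps, Python scripts to look and compute and a tool call to move; the robot and the scene stay as the last step left them, time stands still between calls to the robot, and variables do not carry over. Pictures are saved under pics/ and viewed, at most 10 in all, crops included, and the job is handed in when it is done.

Besides the shell and the picture viewer there is one more tool, called after "Emit:" in YAML: its name, and indented under it one key for each argument. servo_tool: Moves the arm, as the interface text tells. Its arguments: {"type":"object","properties":{"rows":{"type":"array","items":{"type":"array","items":{"type":"number"}}},"grip":{"type":"number"},"force":{"type":"number"}},"required":["rows"]}

```bash
mkdir -p pics; cat > h.py <<'E'
import numpy as np, cv2
from scipy.spatial.transform import Rotation as R
from workcell import robot
def rot(o):
    o=np.array(o,float)
    return o if o.shape==(3,3) else (R.from_rotvec(o) if o.size==3 else R.from_quat(o)).as_matrix()
def cap(n,fn=None):
    s=robot.sense(); c=robot.capture(n)
    if n=="wrist":
        H=np.array(c["hand_eye"]); T=np.eye(4); T[:3,:3]=rot(s["eef_rot"]); T[:3,3]=s["ee_pos"]; M=T@H
        Rm,t=M[:3,:3],M[:3,3]
    else: Rm,t=rot(c["orientation"]),np.array(c["xyz"])
    if fn: cv2.imwrite("pics/"+fn,c["img"][:,:,::-1])
    return c["img"],np.array(c["camera_matrix"]),Rm,t
def unproj(px,K,Rm,t,z):
    d=Rm@np.linalg.inv(K)@np.array([px[0],px[1],1.]); return t+d*(z-t[2])/d[2]
def proj(P,K,Rm,t):
    p=K@(Rm.T@(np.array(P)-t)); return p[:2]/p[2]
E
python3 - <<'E'
from h import *
for n in("scene","side","wrist"):
    i,K,Rm,t=cap(n,n+"0.png"); print(n,t.round(3),Rm.round(2).tolist(),K[0,0])
    np.savez("pics/"+n+"0.npz",K=K,R=Rm,t=t)
s=robot.sense(); print(s["eef_rot"],s["ee_pos"],s["opening"])
E
```

```text
scene [0.043 0.588 0.914] [[-0.86, -0.37, 0.35], [-0.51, 0.63, -0.59], [-0.0, -0.68, -0.73]] 531.9912545565144
side [ 0.534 -0.83   0.702] [[0.99, 0.08, -0.08], [0.11, -0.64, 0.76], [0.01, -0.76, -0.64]] 505.436756527206
wrist [0.675 0.071 0.384] [[1.0, -0.0, -0.0], [-0.0, -0.97, -0.26], [-0.0, 0.26, -0.97]] 389.2707460073696
[-2.22075813e+00 -2.22072932e+00  1.68594891e-03] [6.74575010e-01 1.38970540e-06 2.35743239e-01] 0.08704579046082597
```

View pics/scene0.png

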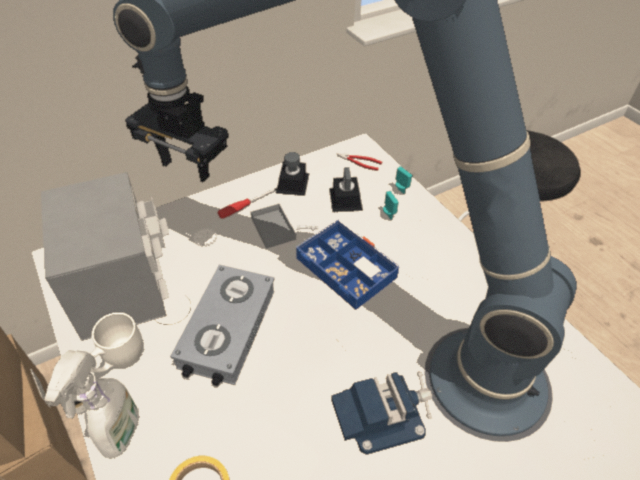

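View pics/wrist0.png

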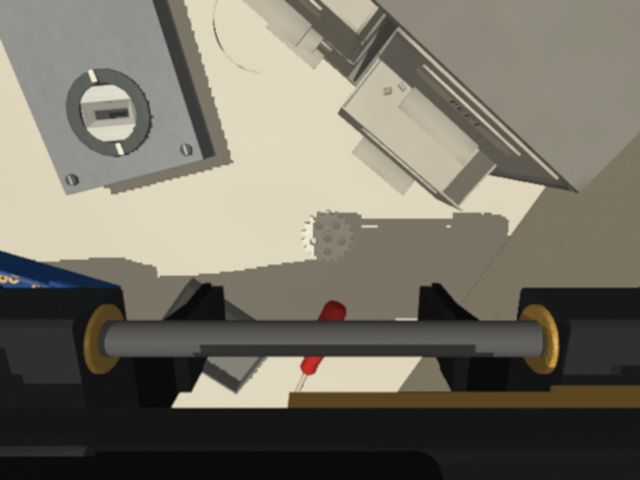

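The scene picture shows the box with locks at about (238,289) and (212,340). The two stands are at (292,170), with what looks like a round knob, and (346,190), with what looks like a flat handle; there are turquoise look-alikes at (403,180) and (390,205). In the wrist picture, the lock at (108,112) has its slot across its marks at (93,75) and (119,150), so it looks like the open one. I'll enlarge both to confirm.

```bash
python3 - <<'E'
from h import *
L=lambda n:(lambda d:(d["K"],d["R"],d["t"]))(np.load(f"pics/{n}0.npz"))
S=L("scene");W=L("wrist");D=L("side")
P=unproj((108,112),*W,.053);print("open lock wrist",P.round(4),"in scene",proj(P,*S),"side",proj(P,*D))
a=unproj((93,75),*W,.054);b=unproj((119,150),*W,.054);print("marks",a,b,np.degrees(np.arctan2(*(a-b)[1::-1])))
for p in((238,289),(212,340)):print(unproj(p,*S,.053).round(3))
Pk=unproj((346,172),*S,.09);print("key top",Pk.round(3),proj(Pk,*D)); Pr=unproj((292,160),*S,.09);print("round",Pr.round(3),proj(Pr,*D))
sc=cv2.imread("pics/scene0.png");sd=cv2.imread("pics/side0.png")
c=lambda i,u,v,w,h:cv2.resize(i[max(0,int(v-h/2)):,max(0,int(u-w/2)):][:h,:w],(400,300),interpolation=cv2.INTER_CUBIC)
q=proj((Pk+Pr)/2,*D); l=proj(P,*D)
m=np.vstack([np.hstack([c(sc,335,185,160,120),c(sc,225,315,140,105)]),np.hstack([c(sd,q[0],q[1],200,150),c(sd,l[0],l[1],160,120)])])
cv2.imwrite("pics/m.png",m);print(q,l)
E
```

```text
open lock wrist [0.5024 0.0942 0.053 ] in scene [235.96239275 288.83836514] side [352.923023   200.12295847]
marks [0.49509347 0.12167222 0.054     ] [0.50772846 0.06451336 0.054     ] 102.46480405311561
[0.499 0.092 0.053]
[0.471 0.215 0.053]
key top [ 0.46  -0.302  0.09 ] [310.50497563 322.39774213]
round [ 0.595 -0.276  0.09 ] [396.08326712 317.79830213]
[353.54237785 320.08467948] [352.923023   200.12295847]
```

View pics/m.png

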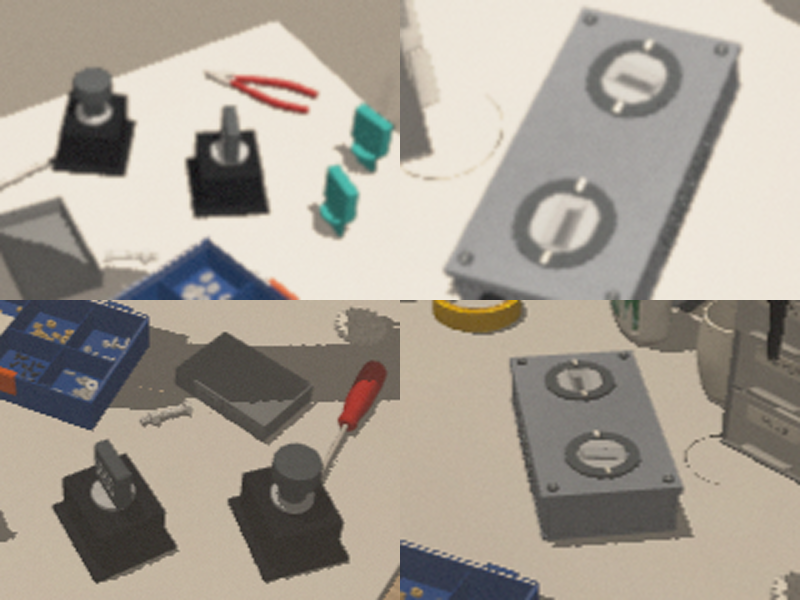

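The crop confirms it. The lock at scene (236,289), world (0.502, 0.094), has its slot across its marks. The other lock's slot is in line with its marks, so it is closed. The key wanted is the grey flat-handled one in the black stand at scene (346,185), about (0.46,-0.30). The neighbour at (292,165) has a round knob and the turquoise ones don't count. I'll move to view the key from near.

Emit:
servo_tool:
  rows:
    - [-2.5, -1.4, 0, 0]
    - [-2.5, -1.4, 0, 0]
    - [-2.5, -1.4, 0, 0]
    - [-2.5, -1.4, 0, 0]
    - [-2.5, -1.4, 0, 0]
  grip: 1

```text
time_s: 0.57
ee_pos: [0.604, -0.126, 0.2362]
eef_rot: [-2.221, -2.221, 0.001]
ft_force: [-0.1, -0.6, -0.7]
opening: 0.0872
grasp_force: 0.0
```

Emit:
servo_tool:
  rows:
    - [-2.5, -1.4, 0, 0]
    - [-2.5, -1.4, 0, 0]
    - [-2.5, -1.4, 0, 0]
    - [-2.5, -1.4, 0, 0]
    - [-2.5, -1.4, 0, 0]

```text
time_s: 0.98
ee_pos: [0.534, -0.251, 0.2363]
eef_rot: [-2.221, -2.221, 0.0]
ft_force: [-0.2, 0.3, 0.3]
opening: 0.0871
grasp_force: 0.0
```

Emit:
servo_tool:
  rows:
    - [-2.5, -1.4, 0, 0]
    - [-2.5, -1.4, 0, 0]
    - [-2.5, -1.4, 0, 0]
    - [-2.5, -1.4, 0, 0]
    - [-2.5, -1.4, 0, 0]

```text
time_s: 1.4
ee_pos: [0.464, -0.3759, 0.2363]
eef_rot: [-2.221, -2.221, -0.0]
ft_force: [1.1, -0.7, -0.2]
opening: 0.0871
grasp_force: 0.0
```

```bash
python3 - <<'E'
from h import *
s=robot.sense(); print(s["eef_rot"],s["ee_pos"],s["time_s"],s["joint_pos"])
i,K,Rm,t=cap("wrist","w1.png"); np.savez("pics/w1.npz",K=K,R=Rm,t=t)
print(proj((.46,-.302,.09),K,Rm,t))
E
```

```text
[-2.22104840e+00 -2.22121167e+00 -5.95539766e-05] [ 0.4640138  -0.37593797  0.23632945] 1.4 [ 0.54435069  0.34048682  0.08528942  1.73075949 -0.03252051  1.07214204
  0.64040825]
[315.75300282 137.43383673]
```

View pics/w1.png

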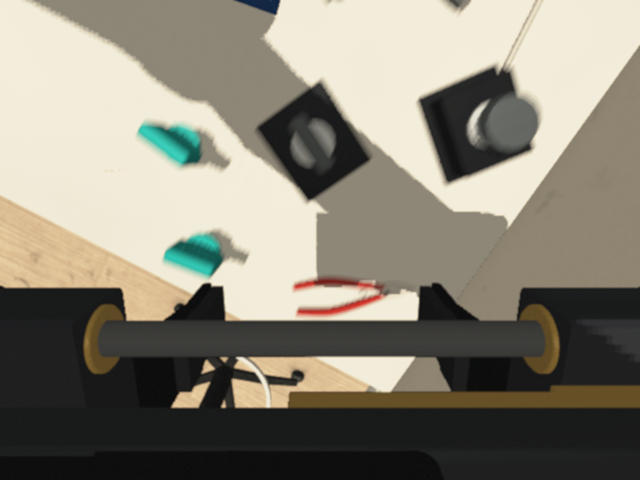

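The flat key stands at about (312,142) with its handle running from upper left to lower right, roughly (295,120) to (328,168). I'll crop in for accurate axis pixels and do the same for the lock.

```bash
python3 - <<'E'
import cv2,numpy as np
a=cv2.imread("pics/w1.png")[80:210,245:385]; b=cv2.imread("pics/wrist0.png")[55:165,50:165]
a=np.clip(a.astype(float)*1.8,0,255).astype("uint8")
cv2.imwrite("pics/c1.png",np.hstack([cv2.resize(a,(420,390),interpolation=2),cv2.resize(b,(345,390)if 0 else (368,352),interpolation=2)[:352] if 0 else cv2.resize(cv2.copyMakeBorder(b,0,15,0,0,0),(345,375),interpolation=2)[:375] if 0 else cv2.copyMakeBorder(cv2.resize(b,None,fx=3,fy=3,interpolation=2),0,60,0,0,0)]))
E
```

```text
(no output)
```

View pics/c1.png

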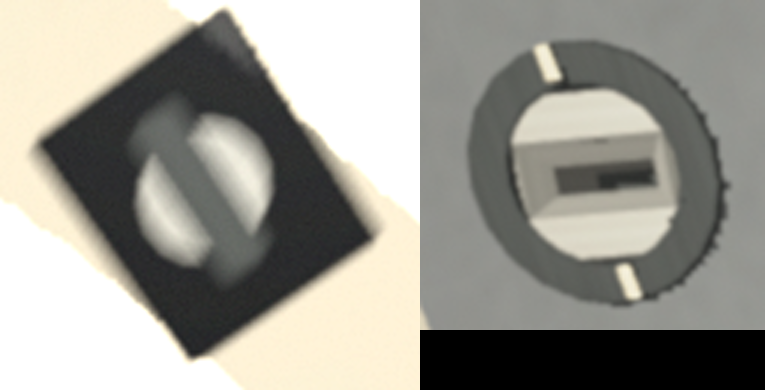

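```bash
python3 - <<'E'
from h import *
def L(n):
    d=np.load(f"pics/{n}.npz");return d["K"],d["R"],d["t"]
W=L("w1");u=lambda p,z:unproj((p[0]/3+245,p[1]/3+80),*W,z)[:2]
ang=lambda a,b:np.degrees(np.arctan2(*(b-a)[::-1]))%180
print("collar",u((204,190),.05),"handle",u((201,190),.09))
for a,b in(((157,155),(210,240)),((190,155),(240,232)),((165,120),(240,260))): print(ang(u(a,.09),u(b,.09)),np.linalg.norm(u(b,.09)-u(a,.09)))
W0=L("wrist0");v=lambda p,z:unproj(((p[0]-420)/3+50,p[1]/3+55),*W0,z)[:2]
m1,m2=v((547,62),.054),v((628,282),.054);print("marks",(m1+m2)/2,ang(m2,m1),np.linalg.norm(m1-m2))
c=[v(p,.053) for p in((513,145),(660,133),(678,206),(530,218))]
print("flare",np.mean(c,0),ang(c[0],c[1]),ang(c[3],c[2]),np.linalg.norm(c[1]-c[0]),np.linalg.norm(c[3]-c[0]))
print("rim",v((594,172),.054))
E
```

```text
collar [ 0.4571683  -0.30626115] handle [ 0.45723466 -0.30615215]
122.31911531705981 0.023800049445305366
123.69763214560591 0.02186260927078048
118.68541188747322 0.03764205780004389
marks [0.50130337 0.09324991] 103.69547122272783 0.05751221744155199
flare [0.50255665 0.09300073] 4.270321062457096 4.312865669496254 0.03979706685599357 0.018729121974145342
rim [0.50288773 0.0938959 ]
```

Sizes check out: mark spacing is 57.5 mm and the flare measures 39.8 x 18.7 mm. The key is at (0.457,-0.306) with its x axis at 122°. The slot is at (0.502, 0.093), at 4°, and the marks are at 104°. I'll go over the key, turn -32° and descend to TCP z 0.069.

Emit:
servo_tool:
  rows:
    - [2.3, -0.2, 0, 0]
    - [2.3, -0.2, 0, 0]
    - [2.4, -0.3, 0, 0]
    - [0, 0, 0, -6.4]
    - [0, 0, 0, -6.4]
  grip: 1

```text
time_s: 1.87
ee_pos: [0.4582, -0.3029, 0.2365]
eef_rot: [-1.949, -2.463, -0.001]
ft_force: [0.9, 0.4, -0.3]
opening: 0.0867
grasp_force: 0.0
```

Emit:
servo_tool:
  rows:
    - [0, 0, 2, -6.4]
    - [0, 0, 2, -6.4]
    - [0, 0, 2, -6.4]
    - [0, 0, 2, 0]
    - [0, 0, 1, 0]

```text
time_s: 2.28
ee_pos: [0.4567, -0.3041, 0.1441]
eef_rot: [-1.521, -2.744, -0.001]
ft_force: [-0.6, 0.8, 0.1]
opening: 0.0875
grasp_force: 0.0
```

```bash
python3 - <<'E'
from h import *
s=robot.sense(); print(s["ee_pos"],rot(s["eef_rot"]).round(3).tolist(),s["joint_pos"].round(2))
i,K,Rm,t=cap("side"); p=proj((.457,-.306,.09),K,Rm,t).astype(int);print(p)
A=cv2.resize(i[p[1]-75:p[1]+75,p[0]-100:p[0]+100,::-1],(600,450),interpolation=2);cv2.imwrite("pics/s2.png",A)
E
```

```text
[ 0.45671865 -0.30406267  0.14411808] [[-0.53, 0.848, -0.003], [0.848, 0.53, 0.002], [0.004, -0.002, -1.0]] [ 0.54  0.37 -0.04  1.93  0.02  0.85  1.05]
[308 323]
```

View pics/s2.png

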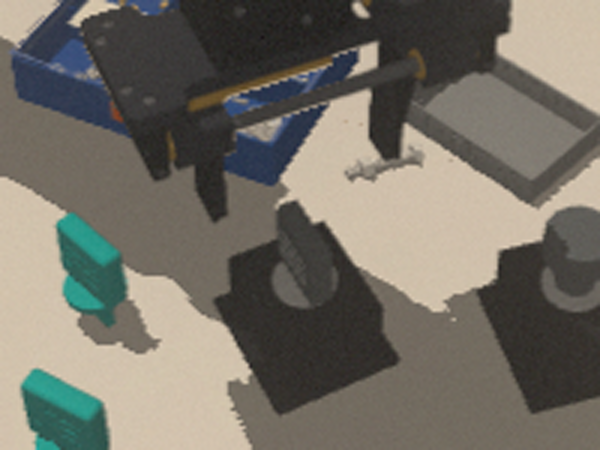

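The fingers straddle the handle symmetrically and in line with it; the key top is at about (290,205) in the crop. I'll descend with a 2 mm correction, then grip.

Emit:
servo_tool:
  rows:
    - [-0.2, 0, 2, 0]
    - [0, 0, 2, 0]
    - [0, 0, 2, 0]
    - [0, 0, 1.5, 0]
    - [0, 0, 0, 0]

```text
time_s: 2.75
ee_pos: [0.4578, -0.3057, 0.0695]
eef_rot: [-1.521, -2.743, -0.0]
ft_force: [-1.1, 0.3, 0.4]
opening: 0.0871
grasp_force: 0.0
```

Emit:
servo_tool:
  rows:
    - [0, 0, 0, 0]
    - [0, 0, 0, 0]
    - [0, 0, 0, 0]
    - [0, 0, 0, 0]
    - [0, 0, 0, 0]
  grip: -1
  force: 30

```text
time_s: 3.17
ee_pos: [0.4596, -0.307, 0.0725]
eef_rot: [1.522, 2.746, 0.0]
ft_force: [-1.2, -0.3, -0.3]
opening: 0.0615
grasp_force: 0.0
```

Emit:
servo_tool:
  rows:
    - [0, 0, 0, 0]
    - [0, 0, 0, 0]
    - [0, 0, 0, 0]
    - [0, 0, 0, 0]
    - [0, 0, 0, 0]

```text
time_s: 3.58
ee_pos: [0.459, -0.3066, 0.0715]
eef_rot: [-1.523, -2.748, -0.0]
ft_force: [0.0, 0.1, -0.9]
opening: 0.0284
grasp_force: 0.0
```

Emit:
servo_tool:
  rows:
    - [0, 0, 0, 0]
    - [0, 0, 0, 0]
    - [0, 0, 0, 0]
    - [0, 0, 0, 0]
    - [0, 0, 0, 0]

```text
time_s: 4.0
ee_pos: [0.4592, -0.3066, 0.0715]
eef_rot: [1.523, 2.748, 0.0]
ft_force: [0.4, 0.1, -0.4]
opening: 0.0138
grasp_force: 30.0
```

Emit:
servo_tool:
  rows:
    - [0, 0, 0, 0]
    - [0, 0, 0, 0]
    - [0, 0, -0.4, 0]
    - [0, 0, -0.8, 0]
    - [0, 0, -0.8, 0]

```text
time_s: 4.42
ee_pos: [0.4588, -0.3065, 0.092]
eef_rot: [-1.523, -2.747, -0.0]
ft_force: [-0.2, 0.0, -2.2]
opening: 0.0139
grasp_force: 30.0
```

Gripped: opening 13.9 mm, the handle's thickness. I'll lift and carry it to above the lock.

Emit:
servo_tool:
  rows:
    - [0, 0, -2, 0]
    - [0, 0, -2, 0]
    - [0, 0, -2, 0]
    - [0, 0, -2, 0]
    - [0, 0, -1, 0]

```text
time_s: 4.83
ee_pos: [0.4601, -0.3074, 0.1849]
eef_rot: [1.521, 2.743, -0.0]
ft_force: [0.3, -0.4, -2.0]
opening: 0.0135
grasp_force: 30.0
```

Emit:
servo_tool:
  rows:
    - [1, 0.8, 0, 0]
    - [2, 1.5, 0, 0]
    - [2.2, 1.7, 0, 0]
    - [2.2, 1.7, 0, 0]
    - [2.2, 1.7, 0, 0]

```text
time_s: 5.25
ee_pos: [0.47, -0.1835, 0.1805]
eef_rot: [-1.522, -2.746, 0.0]
ft_force: [0.7, -0.5, -1.9]
opening: 0.0136
grasp_force: 30.0
```

Emit:
servo_tool:
  rows:
    - [2.2, 1.7, 0, 0]
    - [2.2, 1.7, 0, 0]
    - [2.2, 1.7, 0, 0]
    - [2.2, 1.7, 0, 0]
    - [2.2, 1.7, 0, 0]

```text
time_s: 5.67
ee_pos: [0.4834, -0.0453, 0.1805]
eef_rot: [-1.521, -2.747, 0.001]
ft_force: [0.2, 0.1, -1.2]
opening: 0.0138
grasp_force: 30.0
```

Emit:
servo_tool:
  rows:
    - [2.2, 1.7, 0, 0]
    - [2.2, 1.7, 0, 0]
    - [2.2, 1.7, 0, 0]
    - [2, 1.7, 0, 0]
    - [2, 1.7, 0, 0]

```text
time_s: 6.08
ee_pos: [0.4991, 0.0893, 0.1805]
eef_rot: [-1.52, -2.747, 0.002]
ft_force: [0.2, 0.3, -1.5]
opening: 0.0137
grasp_force: 30.0
```

Emit:
servo_tool:
  rows:
    - [0, 0, 0, -6.2]
    - [0, 0, 0, -6.2]
    - [0, 0, 0, -6.2]
    - [0, 0, 0, -6.2]
    - [0, 0, 0, -6.2]

```text
time_s: 6.5
ee_pos: [0.4991, 0.0881, 0.1804]
eef_rot: [-0.723, -3.055, 0.001]
ft_force: [0.4, -0.4, -0.3]
opening: 0.014
grasp_force: 30.0
```

Emit:
servo_tool:
  rows:
    - [0, 0, 0, -6.2]
    - [0, 0, 0, -6.2]
    - [0, 0, 0, -6.2]
    - [0, 0, 0, -6.2]
    - [0, 0, 0, -6.2]

```text
time_s: 6.92
ee_pos: [0.4992, 0.088, 0.1805]
eef_rot: [0.119, -3.137, 0.0]
ft_force: [0.6, 0.5, -1.8]
opening: 0.0139
grasp_force: 30.0
```

Emit:
servo_tool:
  rows:
    - [0, 0, 0, 0]
    - [0, 0, 0, 0]
    - [0, 0, 0, 0]
    - [0, 0, 0, 0]
    - [0, 0, 0, 0]

```text
time_s: 7.33
ee_pos: [0.5005, 0.0874, 0.1815]
eef_rot: [0.108, -3.14, 0.0]
ft_force: [0.0, -0.1, -1.1]
opening: 0.0137
grasp_force: 30.0
```

```bash
python3 - <<'E'
from h import *
s=robot.sense(); print(s["ee_pos"],rot(s["eef_rot"]).round(3).tolist(),s["joint_pos"].round(2),s["opening"])
def c(n,P,w,h):
    i,K,Rm,t=cap(n); np.savez(f"pics/{n}3.npz",K=K,R=Rm,t=t); cv2.imwrite(f"pics/{n}3.png",i[:,:,::-1])
    p=proj(P,K,Rm,t).astype(int); u,v=max(0,p[0]-w//2),max(0,p[1]-h//2); print(n,p,u,v); return cv2.resize(i[v:v+h,u:u+w,::-1],(400,300),interpolation=2)
T=s["ee_pos"]
m=np.hstack([c("side",(.502,.093,.11),160,120),c("scene",(.502,.093,.11),160,120)])
i,K,Rm,t=cap("wrist"); np.savez("pics/wrist3.npz",K=K,R=Rm,t=t)
b=np.zeros((300,800,3),np.uint8); b[:,:400]=cv2.resize(i[:,:,::-1],(400,300))
print("lock in wrist",proj((.502,.093,.053),K,Rm,t)); cv2.imwrite("pics/m3.png",np.vstack([m,b]))
E
```

```text
[0.50048517 0.08741839 0.18145038] [[-0.998, -0.069, -0.0], [-0.069, 0.998, -0.0], [0.0, -0.0, -1.0]] [ 0.11  0.29 -0.44  1.97  0.16  0.92  1.23] 0.013713030026163007
side [353 178] 273 118
scene [233 270] 153 210
lock in wrist [329.25147551 244.64204043]
```

View pics/m3.png

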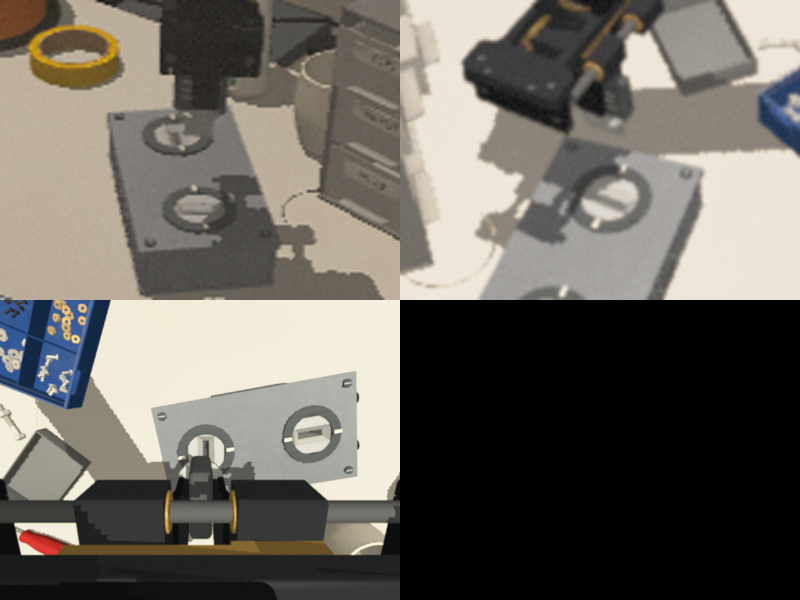

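The slot shows in the wrist picture at (205,452), which matches the prediction to about 2 px. The key hangs upright above it. I'll shift about 6 mm and descend.

Emit:
servo_tool:
  rows:
    - [-0.3, 0.6, 1, 0]
    - [0, 0, 2, 0]
    - [0, 0, 2, 0]
    - [0, 0, 1.6, 0]
    - [0, 0, 0.6, 0]

```text
time_s: 7.9
ee_pos: [0.5017, 0.0935, 0.1068]
eef_rot: [0.11, -3.135, 0.0]
ft_force: [-1.1, -0.3, -1.0]
opening: 0.0137
grasp_force: 30.0
```

Emit:
servo_tool:
  rows:
    - [0, 0, 0.2, 0]
    - [0, 0, 0.2, 0]
    - [0, 0, 0.2, 0]
    - [0, 0, 0.2, 0]
    - [0, 0, 0, 0]

```text
time_s: 8.32
ee_pos: [0.5036, 0.0935, 0.1019]
eef_rot: [-0.109, 3.139, 0.0]
ft_force: [-0.5, 0.5, -1.4]
opening: 0.014
grasp_force: 30.0
```

Emit:
servo_tool:
  rows:
    - [0, 0, 0.2, 0]
    - [0, 0, 0.2, 0]
    - [0, 0, 0.2, 0]
    - [0, 0, 0, 0]
    - [0, 0, 0, 0]

```text
time_s: 8.73
ee_pos: [0.5033, 0.0934, 0.0955]
eef_rot: [-0.11, 3.14, 0.0]
ft_force: [-0.5, -0.1, -0.7]
opening: 0.0136
grasp_force: 30.0
```

Emit:
servo_tool:
  rows:
    - [0, 0, 0.2, 0]
    - [0, 0, 0.1, 0]
    - [0, 0, 0.1, 0]
    - [0, 0, 0, 0]
    - [0, 0, 0, 0]

```text
time_s: 9.15
ee_pos: [0.5034, 0.0935, 0.0915]
eef_rot: [-0.11, 3.139, 0.0]
ft_force: [1.9, -0.7, -1.5]
opening: 0.0137
grasp_force: 30.0
```

Emit:
servo_tool:
  rows:
    - [0, 0, 0.2, 0]
    - [0, 0, 0.2, 0]
    - [0, 0, 0, 0]
    - [0, 0, 0, 0]
    - [0, 0, 0, 0]

```text
time_s: 9.57
ee_pos: [0.5034, 0.0935, 0.0875]
eef_rot: [-0.11, 3.139, 0.0]
ft_force: [0.9, 0.8, -2.0]
opening: 0.0136
grasp_force: 30.0
```

Emit:
servo_tool:
  rows:
    - [0, 0, 0.2, 0]
    - [0, 0, 0.2, 0]
    - [0, 0, 0, 0]
    - [0, 0, 0, 0]
    - [0, 0, 0, 0]

```text
time_s: 9.98
ee_pos: [0.5034, 0.0935, 0.0835]
eef_rot: [-0.11, 3.139, 0.0]
ft_force: [1.3, -0.6, -1.7]
opening: 0.0137
grasp_force: 30.0
```

Emit:
servo_tool:
  rows:
    - [0, 0, 0.2, 0]
    - [0, 0, 0.1, 0]
    - [0, 0, 0, 0]
    - [0, 0, 0, 0]
    - [0, 0, 0, 0]

```text
time_s: 10.4
ee_pos: [0.5033, 0.0934, 0.0805]
eef_rot: [-0.11, 3.139, 0.0]
ft_force: [1.2, -0.5, -2.1]
opening: 0.0138
grasp_force: 30.0
```

Emit:
servo_tool:
  rows:
    - [0, 0, 0.1, 0]
    - [0, 0, 0, 0]
    - [0, 0, 0, 0]
    - [0, 0, 0, 0]
    - [0, 0, 0, 0]

```text
time_s: 10.82
ee_pos: [0.5033, 0.0935, 0.0796]
eef_rot: [-0.11, 3.139, 0.0]
ft_force: [1.3, 0.3, -0.5]
opening: 0.0139
grasp_force: 30.0
```

The key is in to within about 1 mm of home with no load on it. Turning clockwise.

Emit:
servo_tool:
  rows:
    - [0, 0, 0, 4]
    - [0, 0, 0, 4]
    - [0, 0, 0, 4]
    - [0, 0, 0, 4]
    - [0, 0, 0, 4]

```text
time_s: 11.23
ee_pos: [0.5034, 0.093, 0.0796]
eef_rot: [0.442, 3.11, -0.001]
ft_force: [2.6, -0.7, -0.7]
opening: 0.0141
grasp_force: 30.0
```

Emit:
servo_tool:
  rows:
    - [0, 0, 0, 4]
    - [0, 0, 0, 4]
    - [0, 0, 0, 4]
    - [0, 0, 0, 4]
    - [0, 0, 0, 4]

```text
time_s: 11.65
ee_pos: [0.5031, 0.0926, 0.0796]
eef_rot: [0.976, 2.986, -0.002]
ft_force: [1.6, -1.0, -0.8]
opening: 0.0137
grasp_force: 30.0
```

Emit:
servo_tool:
  rows:
    - [0, 0, 0, 4]
    - [0, 0, 0, 4]
    - [0, 0, 0, 4]
    - [0, 0, 0, 4]
    - [0, 0, 0, 4]

```text
time_s: 12.07
ee_pos: [0.5028, 0.0924, 0.0795]
eef_rot: [-1.48, -2.771, 0.003]
ft_force: [0.6, -2.1, 0.5]
opening: 0.0135
grasp_force: 30.0
```

Emit:
servo_tool:
  rows:
    - [0, 0, 0, 4]
    - [0, 0, 0, 4]
    - [0, 0, 0, 4]
    - [0, 0, 0, 4]
    - [0, 0, 0, 0]

```text
time_s: 12.48
ee_pos: [0.5025, 0.0923, 0.0795]
eef_rot: [-1.848, -2.54, 0.004]
ft_force: [-0.5, -3.5, 2.0]
opening: 0.014
grasp_force: 30.0
```

```bash
python3 - <<'E'
from h import *
s=robot.sense(); r=rot(s["eef_rot"]); print(s["ee_pos"],np.degrees(np.arctan2(r[1,0],r[0,0])),s["torque"],s["ft_force"],s["joint_pos"].round(2))
E
```

```text
[0.50252076 0.09231738 0.07954308] 107.90945878049149 [-0.74354758  0.02115873  0.00350393] [-0.50271191 -3.50187763  2.00755893] [-0.21  0.41 -0.06  2.06  0.04  0.67  0.01]
```

Emit:
servo_tool:
  rows:
    - [0, 0, 0, 2]
    - [0, 0, 0, 2]
    - [0, 0, 0, 2]
    - [0, 0, 0, 2]
    - [0, 0, 0, 0]

```text
time_s: 12.9
ee_pos: [0.5023, 0.0923, 0.0795]
eef_rot: [-2.018, -2.407, 0.004]
ft_force: [-1.0, -3.6, 2.4]
opening: 0.0137
grasp_force: 30.0
```

```bash
python3 - <<'E'
from h import *
s=robot.sense(); r=rot(s["eef_rot"]); print(s["ee_pos"],np.degrees(np.arctan2(r[1,0],r[0,0])),s["torque"],s["ft_force"])
E
```

```text
[0.50233171 0.0923095  0.0795094 ] 100.0380580612983 [-0.93791136  0.285182    0.04405421] [-0.98424653 -3.63828341  2.35250822]
```

Emit:
servo_tool:
  rows:
    - [0, 0, 0, 1]
    - [0, 0, 0, 1]
    - [0, 0, 0, 1]
    - [0, 0, 0, 0]
    - [0, 0, 0, 0]

```text
time_s: 13.32
ee_pos: [0.5023, 0.0924, 0.0795]
eef_rot: [-2.081, -2.353, 0.004]
ft_force: [-2.8, -5.4, 5.2]
opening: 0.0137
grasp_force: 30.0
```

```bash
python3 - <<'E'
from h import *
s=robot.sense(); r=rot(s["eef_rot"]); print(s["ee_pos"],np.degrees(np.arctan2(r[1,0],r[0,0])),s["torque"],s["ft_force"])
E
```

```text
[0.5022897  0.09237317 0.07950793] 97.01542926073519 [-1.18108866  0.5517998   0.05629989] [-2.78102257 -5.42407027  5.23548395]
```

Emit:
servo_tool:
  rows:
    - [0, 0, 0, 1]
    - [0, 0, 0, 1]
    - [0, 0, 0, 1]
    - [0, 0, 0, 0]
    - [0, 0, 0, 0]

```text
time_s: 13.73
ee_pos: [0.5022, 0.0924, 0.0795]
eef_rot: [-2.139, -2.3, 0.005]
ft_force: [-2.4, -5.5, 4.1]
opening: 0.0136
grasp_force: 30.3
```

```bash
python3 - <<'E'
from h import *
s=robot.sense(); r=rot(s["eef_rot"]); print(s["ee_pos"],np.degrees(np.arctan2(r[1,0],r[0,0])),s["torque"],s["ft_force"])
i,K,Rm,t=cap("wrist"); np.savez("pics/wrist4.npz",K=K,R=Rm,t=t); p=proj((.502,.093,.053),K,Rm,t);print(p)
j=cap("side")[0];k=cap("scene")[0]
f=lambda i,u,v,w,h:cv2.resize(i[max(0,v-h//2):max(0,v-h//2)+h,max(0,u-w//2):max(0,u-w//2)+w,::-1],(400,300),interpolation=2)
cv2.imwrite("pics/m4.png",np.vstack([np.hstack([cv2.resize(i[:,:,::-1],(400,300)),f(i,int(p[0]),int(p[1]),160,120)]),np.hstack([f(j,353,195,120,90),f(k,236,285,120,90)])]))
E
```

```text
[0.50216797 0.09239367 0.07951949] 94.1595903029915 [-1.22075048  0.65824676  0.53804976] [-2.36889284 -5.51321868  4.09146729]
[321.48600846 292.85816283]
```

View pics/m4.png

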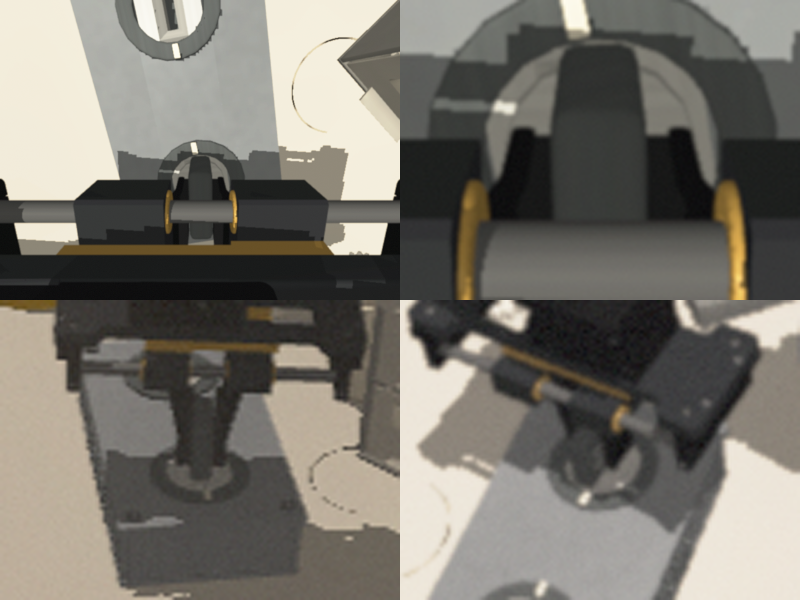

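The torque about z rose to 0.54 N m, so the lock is at its stop; the key's handle lines up with the mark at (575,20) in the crop. I'll unload by 3°, release and lift away.

Emit:
servo_tool:
  rows:
    - [0, 0, 0, -1.5]
    - [0, 0, 0, -1.5]
    - [0, 0, 0, 0]
    - [0, 0, 0, 0]
    - [0, 0, 0, 0]

```text
time_s: 14.3
ee_pos: [0.5023, 0.0923, 0.0795]
eef_rot: [-2.081, -2.352, 0.004]
ft_force: [-2.0, -4.2, 4.9]
opening: 0.0137
grasp_force: 30.0
```

Emit:
servo_tool:
  rows:
    - [0, 0, 0, 0]
    - [0, 0, 0, 0]
    - [0, 0, 0, 0]
    - [0, 0, 0, 0]
    - [0, 0, 0, 0]
  grip: 1

```text
time_s: 14.72
ee_pos: [0.5034, 0.094, 0.0795]
eef_rot: [-2.081, -2.354, -0.001]
ft_force: [0.3, 0.3, 0.6]
opening: 0.0391
grasp_force: 0.0
```

Emit:
servo_tool:
  rows:
    - [0, 0, 0, 0]
    - [0, 0, 0, 0]
    - [0, 0, 0, 0]
    - [0, 0, 0, 0]
    - [0, 0, 0, 0]

```text
time_s: 15.13
ee_pos: [0.5033, 0.0934, 0.0796]
eef_rot: [2.082, 2.353, 0.0]
ft_force: [-1.3, -0.1, 0.5]
opening: 0.0725
grasp_force: 0.0
```

Emit:
servo_tool:
  rows:
    - [0, 0, -0.5, 0]
    - [0, 0, -1, 0]
    - [0, 0, -1.5, 0]
    - [0, 0, -2, 0]
    - [0, 0, -2, 0]

```text
time_s: 15.55
ee_pos: [0.5031, 0.0934, 0.151]
eef_rot: [-2.082, -2.353, 0.0]
ft_force: [0.5, -0.4, 0.1]
opening: 0.0868
grasp_force: 0.0
```

Emit:
servo_tool:
  rows:
    - [-2, 0, -2, 0]
    - [-2, 0, -2, 0]
    - [-2, 0, -2, 0]
    - [-1, 0, 0, 0]
    - [0, 0, 0, 0]

```text
time_s: 15.97
ee_pos: [0.5127, 0.0212, 0.2114]
eef_rot: [2.085, 2.346, 0.003]
ft_force: [1.1, 0.2, -1.3]
opening: 0.0872
grasp_force: 0.0
```

```bash
python3 - <<'E'
from h import *
i,K,Rm,t=cap("wrist"); np.savez("pics/wrist5.npz",K=K,R=Rm,t=t); p=proj((.502,.093,.053),K,Rm,t);print(p,robot.sense()["ee_pos"])
j=cap("side")[0]
f=lambda i,u,v,w,h:cv2.resize(i[max(0,v-h//2):max(0,v-h//2)+h,max(0,u-w//2):max(0,u-w//2)+w,::-1],(400,300),interpolation=2)
cv2.imwrite("pics/m5.png",np.hstack([f(i,int(p[0]),int(p[1]),160,120),f(j,353,195,120,90)]))
E
```

```text
[317.5627758 139.2889851] [0.51172232 0.02313828 0.21008948]
```

View pics/m5.png

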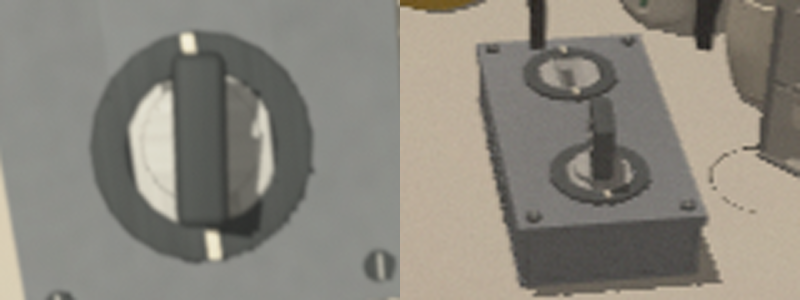

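The key stands upright and home in the lock, and its handle runs between the marks at (188,42) and (213,245). It sits a few degrees past them, which matches the play. Handing in.

```bash
python3 -c "
from workcell import robot
print(robot.job_done())"
```

```text
the job is handed in; nothing more can be done
None
```

I set the flat-handled key in the open lock, turned it clockwise to its stop and left it standing released and fully home; the job is handed in, but no verdict came back.

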